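# Fit the splined drive flange onto an antenna rotator

## Robot

A 6-joint arm with a two-finger parallel gripper is mounted at the origin on the work surface. World frame = base frame: x ahead of the robot, y to its left, z up, the work surface at z = 0. Lengths are in m, angles in rad, forces in N, time in s.
With the tool pointing down it reaches from about 0.325 to 0.775 m from the base axis. Payload 5.5 kg.
Tool frame: the origin (TCP) lies at the very end of the fingers, on their centre line; the grasp point (between the pads) lies 19 mm behind it; z points along the fingers, x is the direction in which the jaws open and shut, and the axes are right-handed (so a half turn about z gives the same grasp; the last joint's range is limited). The gripper opens to 88 mm and grips with 3 to 60 N. Pads are 20 mm wide; open, the fingers measure 115 mm over their backs; the gripper's body (75 mm by 178 mm) begins 61 mm behind the grasp point.
Start: joints at [-1.373, 0.091, 1.231, -0, 1.82, -0.057], TCP at [0.151, -0.581, 0.202] pointing down, gripper open.
Joint ranges: [-2.87, 2.87], [-0.86, 2.18], [0.17, 2.46], [-1.51, 4.65], [0.06, 2.69], [-2.65, 2.65]. Speed limits (rad/s): [2.57, 2.57, 3.01, 3.14, 3.14, 3.14].

## Interface

Orientations are given as a unit quaternion [x, y, z, w].
In Python, from plant import manip gives the robot as it stands. The module is installed in compiled form; this text tells all that it offers. Calls block until the motion is done:
- manip.move_to(position, orientation): joint-space move of the TCP to a pose.
- manip.move_linear(position, rotation=None, rate=0.15): straight line of the TCP; rotation=None keeps the orientation; rate is the mean speed in m/s.
- manip.move_j(angles): joint-space move.
- manip.set_gripper(opening, f_grip=None): finger opening in m; f_grip is the grip in N (None keeps the last); returns when the fingers have stopped.
- manip.dwell(seconds).
- manip.solve_ik(position, orientation): joint angles nearest the present ones, or None.
- manip.get_state(): the state.
- manip.camera(name): name is "scene" or "top"; returns the picture (480x640x3 uint8, red, green, blue); there is no depth.
- manip.get_calibration(name): a dict with "fov_y" (degrees; the focal length in pixels is half the picture's height over the tangent of half this angle, whatever the lens; pixels are square), "cx", "cy" (the principal point, pixels), "world_to_cam" (4x4, takes a point from world to camera coordinates). Camera axes: x right, y down, z forward; pixel columns grow to the right and rows downward; lengths in m; the calibration is good to about 2 mm. A picture is of the moment at which its call begins. get_calibration takes no time and is no camera call.
A pose or a line that the arm cannot do raises manip.PlanningError and nothing moves.
- manip.finish_job(): hands the job in, once; it reports no verdict.
Trained networks look in the newest picture that a camera, given by its name, has taken for a name from the list of things; names that differ only in an ending like _2 or _b are one class to them, and where a whole thing is asked for, a point or a joint stands for the part that bears it (a point fixed in the world has none). Each returns a list of dicts, best first, with "conf" (0 to 1); they miss things now and then, are a little off and sometimes report something else, mostly with a low value. They report only what shows in the picture. A call takes as long as a camera call. They do not tell look-alikes from the thing itself.
- manip.find_in(camera, label): "location" ([column, row] as shares, 0 to 1, of the picture: columns of its width, rows of its height, amid what is visible of it).
- manip.cut_out(camera, label): "pixels" (480x640 bool, what is visible of it) and "location" ([column, row] as shares, 0 to 1, of the picture: columns of its width, rows of its height, amid what is visible of it).
The state is a dict: "clock": time; "qpos": joint angles; "dq": joint speeds; "joint_efforts": joint torques, N m; "tcp_pos": TCP position; "tcp_rot": TCP orientation; "ft_force": force on the tool from outside, world axes, zero at the start; "moment": the same for the moment, N m; "grip_width": finger opening in m.
Only numpy, scipy, OpenCV 4.12 (cv2) and the standard library are available. Lean on these libraries where they do the work, as an engineer would, in place of code of your own. Each camera call takes 0.05 s, during which the arm holds its last target. There are 200 camera calls.

## Task

Pick up the aluminium drive flange and fit it, flange side down, over the splined shaft of the antenna rotator: lean on it lightly (never more than about 2 kg, and no dropping it on) and rock it to and fro about the shaft until the teeth mesh, then push it gently down until it sits fully home on the shoulder. Then turn it on the shaft until its red pointer stands opposite the white index mark on the housing, and let go, leaving the things lying around the work where they are.

Things in the scene. Friction and masses are not known exactly. Their poses are not given: they have to be found in the camera images.
- hub_center (a point): Drive flange, loose, bare aluminium, 0.3 to 0.55 kg, lying flange down (z up): a round flange 110 mm across, 10 mm thick, and on it a 56 mm boss, 55 mm tall over all. The boss has two spanner flats 48 mm apart, 29 mm wide, from the flange's top to the boss's top, facing +y and -y: grip across these. This point: on the bore's axis, half-way up. +x points to the red pointer.
- hub_foot (a point): Centre of the drive flange's underside, on the axis of its through bore; same axes as hub_center, 27.5 mm below it. The bore has six straight spline grooves, one towards +x and one every 60 degrees: the lands between them stand on a 30 mm circle, the groove bottoms on a 36 mm circle, grooves 9 mm wide, square-edged.
- pointer (a point): Outer tip of the red pointer tab on the flange's rim: 64 mm from the bore's axis in the flange's +x direction, 5 mm above the underside; the tab is 6 mm wide.
- shoulder (a point): Centre of the 52 mm shoulder of the rotator's upright steel shaft, on its axis, 130 mm above the bench: the flange's underside must come down onto it. Axes: z up, +x towards the index mark. The rotator is a tan cast round housing, 200 mm across at its foot, fixed to the bench. The shaft can be turned against about 0.12 N m of friction, 3 rad either way, and stays where left.
- shaft_top (a point): Top of the shaft, on its axis, 52 mm above the shoulder. A smooth round nose, 18 mm thick here, widens to 27.8 mm 5 mm below and guides the bore (1 mm loose each way). From 12 mm below this point down to the shoulder run six splines, 7 mm wide, 34 mm over the teeth, 28 mm at the roots, with flat square upper ends. In mesh they have 1 mm (3.7 degrees) of play each way.
- index (a point): White-topped index lug on the housing, 14 mm wide; this point is the top of its inner face, 70 mm from the shaft's axis in the shoulder's +x direction and 5 mm above the shoulder: the pointer's tip passes 6 mm inside it. How the shaft's teeth stand to it differs each time and is not measured: find it by feel or by eye. Teeth repeat every 60 degrees; light rubbing on their ends does not turn the shaft.
- spool: Reel of solder wire with white cheeks, 60 mm across, 48 mm tall, standing; bystander. Origin at the centre of its underside.
- meter: Orange multimeter lying on its back, 95 x 190 x 42 mm; bystander. Origin at the centre of its underside.
- handset: Black hand-held radio lying on its back, 58 x 130 x 34 mm with a 110 mm aerial along +y; bystander. Origin at the centre of its underside.
- driver: Blue-handled screwdriver, 200 mm long, lying along its x axis; bystander.
Not all that is in view belongs to the job. What is shaped like the part that bears shoulder but turquoise is not meant. Leave any purple look-alike of the part that bears hub_center alone.

How it is judged:
On the way, in this order (a step that is already met when the one before it is completed fails the run):
1. the drive flange is lifted clear of the bench (height (world z) of hub_foot above 0.05 m), for 0.1 s.
2. the splines are in mesh and the flange is down on the shoulder (z of hub_foot in the frame of shoulder below 0.003 m and horizontal distance between hub_foot and shoulder below 0.004 m and angle between hub_foot's own z axis and vertical below 0.05 rad), for 0.2 s.
At the end, for the whole second after the job is handed in: The flange is home on the shaft: underside within 3 mm of the shoulder, centred within 4 mm, upright within 0.05 rad, its pointer's tip within 9.5 mm of the index point (about 6 degrees either way), at rest; bystanders within 20 mm of their places (all of step 2 and horizontal distance between pointer and index below 0.0095 m and linear speed of hub below 0.02 m/s); the robot touches nothing.
It fails at once if the flange is pressed or knocked against the rotator or its shaft with more than 50 N (all contacts added up) (contact force between hub and rotator above 50 N).
It fails at once if the spool, meter, handset or screwdriver is shifted by more than 20 mm (distance of any of spool, meter, handset, driver from where it was at the start of the episode above 0.02 m).
It also fails if it takes over 64 s, if anything falls off the work surface, if the arm or the gripper's body presses on something with over 40 N, if the wrist force passes 120 N, or if a joint passes its speed limit or range.

## Working session

There is one attempt and no reset: what is moved stays moved. The work goes in short steps, each a Python script; the robot and the scene stay as the last script left them, time stands still between calls to the robot, and variables do not carry over. Pictures are saved under pics/ and viewed, and the job is handed in when it is done.

```bash
mkdir -p pics; python3 - <<'E'
from plant import manip as m
import cv2
for n in("scene","top"):
    im=m.camera(n); cv2.imwrite(f"pics/{n}0.png",im[:,:,::-1])
    c=m.get_calibration(n); print(n,c)
    for l in("hub_center","pointer","shoulder","shaft_top","index","spool","meter","handset","driver"):
        print(l,[([round(d["location"][0]*640),round(d["location"][1]*480)],round(d["conf"],2)) for d in m.find_in(n,l)])
print(m.get_state())
E
```

```text
scene {'fov_y': 57.44763383508845, 'cx': 323.0866102638545, 'cy': 239.95098847397605, 'world_to_cam': array([[-0.2560974 ,  0.96646407,  0.01900849,  0.14581344],
       [ 0.52495047,  0.15556158, -0.83679603, -0.14911847],
       [-0.81169029, -0.20432277, -0.54718469,  1.47759777],
       [ 0.        ,  0.        ,  0.        ,  1.        ]])}
hub_center [([417, 377], 0.9), ([399, 310], 0.79)]
pointer [([398, 309], 0.75), ([415, 375], 0.62)]
shoulder [([219, 208], 0.67), ([257, 272], 0.58)]
shaft_top [([260, 268], 0.74), ([223, 204], 0.56)]
index [([222, 207], 0.87), ([259, 271], 0.58)]
spool [([338, 250], 0.86)]
meter [([288, 362], 0.6)]
handset [([522, 329], 0.71)]
driver [([140, 273], 0.97), ([399, 307], 0.49)]
top {'fov_y': 51.85657342173567, 'cx': 315.50724367618295, 'cy': 233.46567206639276, 'world_to_cam': array([[ 0.02269484, -0.99961694, -0.01584037, -0.01732176],
       [-0.99144952, -0.02046719, -0.12887572,  0.53140048],
       [ 0.12850214,  0.01862974, -0.99153423,  1.09241594],
       [ 0.        ,  0.        ,  0.        ,  1.        ]])}
hub_center [([241, 225], 0.
[... 330 characters left out ...]
95), ([388, 235], 0.56)]
{'clock': 1.0, 'qpos': array([-1.37273469e+00,  9.10879115e-02,  1.23070079e+00, -5.68042373e-06,
        1.81979039e+00, -5.67025129e-02]), 'dq': array([ 0.00162844,  0.0005389 ,  0.00081131,  0.0009588 ,  0.00070586,
       -0.00027273]), 'joint_efforts': array([ 3.17685044e-03, -4.46204889e+01, -4.06514132e+01,  6.99057570e-02,
        1.95195666e-02, -3.09657230e-05]), 'tcp_pos': array([ 0.15120833, -0.58065084,  0.20183801]), 'tcp_rot': array([ 7.91206617e-01, -6.11548926e-01,  3.31797537e-06,  6.52373903e-06]), 'ft_force': array([-0.27849378,  0.75004122, -0.27568629]), 'moment': array([ 0.02620865, -0.01619043, -0.03406888]), 'grip_width': 0.08744490919914508}
```

View pics/scene0.png

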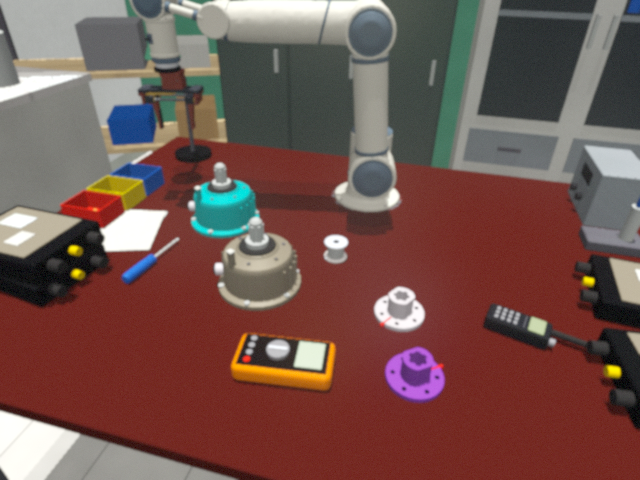

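View pics/top0.png

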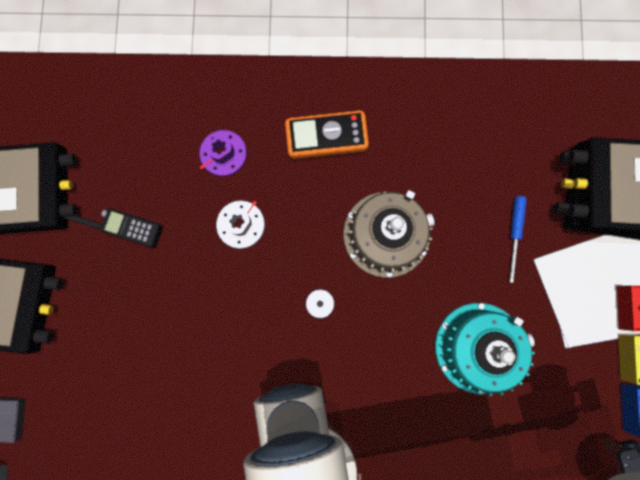

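```bash
cat > h.py <<'E'
from plant import manip as m
import cv2, numpy as np
from scipy.spatial.transform import Rotation as R
def cal(n):
    c=m.get_calibration(n); return 240/np.tan(np.radians(c["fov_y"])/2),c["cx"],c["cy"],c["world_to_cam"]
def proj(n,p):
    f,cx,cy,T=cal(n); q=T[:3,:3]@np.asarray(p,float)+T[:3,3]; return np.array([cx+f*q[0]/q[2],cy+f*q[1]/q[2]])
def at(n,uv,z):
    f,cx,cy,T=cal(n); d=T[:3,:3].T@np.array([(uv[0]-cx)/f,(uv[1]-cy)/f,1]); o=-T[:3,:3].T@T[:3,3]
    return o+d*(z-o[2])/d[2]
def zoom(im,box,name,k=6):
    x0,y0,x1,y1=box; cv2.imwrite(name,cv2.resize(im[y0:y1,x0:x1,::-1],None,fx=k,fy=k,interpolation=cv2.INTER_CUBIC))
E
python3 - <<'E'
from h import *
a=cv2.imread("pics/top0.png")[:,:,::-1]; b=cv2.imread("pics/scene0.png")[:,:,::-1]
z=lambda im,x0,y0,w:cv2.resize(im[y0:y0+w*3//4,x0:x0+w],(400,300),interpolation=cv2.INTER_CUBIC)
o=np.vstack([np.hstack([z(a,340,180,110),z(a,200,190,80)]),np.hstack([z(b,205,200,120),z(b,360,280,80)])])
cv2.imwrite("pics/z0.png",o[:,:,::-1])
for n,uv,zz in(("top",(241,225),.01),("scene",(399,311),.01),("top",(394,227),.182),("scene",(257,220),.182),("top",(328,133),.04),("scene",(288,355),.04),("top",(320,303),.048),("scene",(336,241),.048),("top",(515,223),.01),("scene",(148,264),.01),("top",(132,227),.03),("scene",(522,325),.03)):
    print(n,uv,at(n,uv,zz).round(4))
E
```

```text
top (241, 225) [0.5512 0.1696 0.01  ]
scene (399, 311) [0.5539 0.1728 0.01  ]
top (394, 227) [ 0.5286 -0.1636  0.182 ]
scene (257, 220) [ 0.5382 -0.164   0.182 ]
top (328, 133) [ 0.7676 -0.0297  0.04  ]
scene (288, 355) [ 0.7701 -0.0167  0.04  ]
top (320, 303) [ 0.3749 -0.0195  0.048 ]
scene (336, 241) [ 0.3712 -0.0182  0.048 ]
top (515, 223) [ 0.5689 -0.4682  0.01  ]
scene (148, 264) [ 0.5549 -0.466   0.01  ]
top (132, 227) [0.5385 0.4182 0.03  ]
scene (522, 325) [0.5479 0.4301 0.03  ]
```

View pics/z0.png

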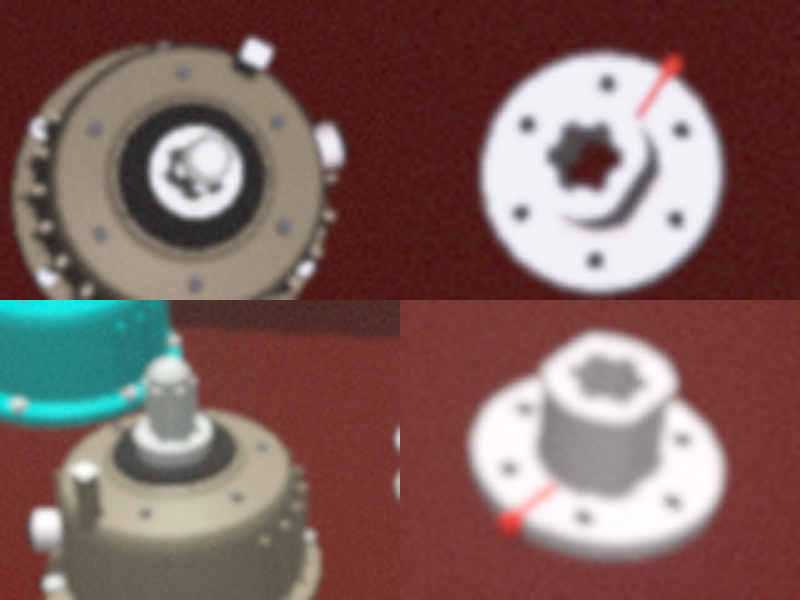

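```bash
python3 - <<'E'
from h import *
m.camera("top"); a=cv2.imread("pics/top0.png")[:,:,::-1].astype(int)
d=[x for x in m.cut_out("top","hub_center")]
for x in d:
    M=x["pixels"].astype(np.uint8); c=max(cv2.findContours(M,0,2)[0],key=cv2.contourArea); print(x["conf"],cv2.minEnclosingCircle(c),cv2.fitEllipse(c))
# own: white flange
s=a[190:260,200:280]; w=(s.min(2)>110).astype(np.uint8); w=cv2.morphologyEx(w,cv2.MORPH_CLOSE,np.ones((9,9)))
c=cv2.convexHull(max(cv2.findContours(w,0,1)[0],key=cv2.contourArea)); e=cv2.fitEllipse(c); ce=np.array(e[0])+[200,190]; print(ce,e)
H=at("top",ce,.010); print("hub",H)
r=(s[:,:,0]-s[:,:,1:].max(2)>70)&(s[:,:,0]>150); ys,xs=np.nonzero(r); print("red",xs.min()+200,xs.max()+200,ys.min()+190,ys.max()+190)
P=[at("top",(x+200,y+190),.0075) for x,y in zip(xs,ys)]; D=np.array([p-H for p in P]); wt=np.hypot(*D[:,:2].T); k=wt>.045
print("tip r",wt.max(),"yaw",np.degrees(np.arctan2(D[k,1].mean(),D[k,0].mean())))
for uv in((393.6,227.3),): print("ring",at("top",uv,.130))
print("nose",at("top",(397.75,223.5),.182))
S=at("top",(393.6,227.3),.130)
t=a[185:203,400:422]; ys,xs=np.nonzero(t.min(2)>140); L=at("top",(xs.mean()+400,ys.mean()+185),.135); v=L-S
print("lug",xs.mean()+400,ys.mean()+185,L,np.hypot(*v[:2]),np.degrees(np.arctan2(v[1],v[0])))
print("scene",proj("scene",S),proj("scene",S+[0,0,.052]),proj("scene",L),proj("scene",H))
b=cv2.imread("pics/scene0.png")
o=b.copy()
for p in(S,S+[0,0,.052],L,H): cv2.drawMarker(o,tuple(int(round(i)) for i in proj("scene",p)),(0,255,0),0,5)
cv2.imwrite("pics/ov.png",np.hstack([cv2.resize(o[200:290,205:325],(400,300)),cv2.resize(o[280:340,360:440],(400,300))]))
E
```

```text
0.91 ((220.94117736816406, 152.94117736816406), 24.39889144897461) ((222.42677307128906, 153.05416870117188), (44.52415084838867, 46.26701354980469), 45.86784362792969)
0.6 ((240.05136108398438, 223.2666015625), 24.602937698364258) ((240.2646484375, 224.3148956298828), (45.75765609741211, 46.65842819213867), 67.55668640136719)
[239.85691452 223.98807144] ((39.85691452026367, 33.98807144165039), (47.801239013671875, 48.54120635986328), 52.30870056152344)
hub [0.55352609 0.17243412 0.01      ]
red 252 255 201 206
tip r 0.06499442086181918 yaw -30.507338960773016
ring [ 0.53556204 -0.17010379  0.13      ]
nose [ 0.53576203 -0.17098688  0.182     ]
lug 410.12 194.22 [ 0.60543982 -0.20370267  0.135     ] 0.07753573334885794 -25.679339566560028
scene [256.39784199 238.54994136] [254.90031886 219.02551543] [229.64151687 250.99292086] [398.86880332 310.86124112]
```

View pics/ov.png

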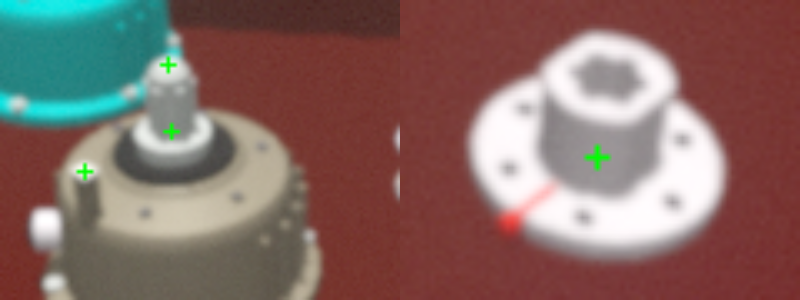

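```bash
cat >> h.py <<'E'
HUB=np.array([.5535,.1724]); SH=np.array([.5356,-.1705]); HY=-30.5; IY=-25.7; HT=.014
def q(yaw,off=90): return (R.from_euler("z",yaw+off,degrees=True)*R.from_euler("x",180,degrees=True)).as_quat()
def F(n=4):
    s=[]
    for _ in range(n): s.append(np.r_[m.get_state()["ft_force"],m.get_state()["moment"]]); m.dwell(.02)
    return np.mean(s,0)
E
python3 - <<'E'
from h import *
for off in(90,-90):
    for p,y in((HUB,HY),(SH,IY)): 
        j=m.solve_ik([*p,.22],q(y,off)); print(off,None if j is None else np.round(j,3))
E
```

```text
90 [ 0.243  0.041  1.251 -0.     1.85  -0.795]
90 [-0.369 -0.007  1.299 -0.     1.849 -1.491]
-90 [0.243 0.041 1.251 0.    1.85  2.346]
-90 [-0.369 -0.007  1.299  0.     1.849  1.651]
```

```bash
python3 - <<'E'
from h import *
m.set_gripper(.087,40)
p=m.get_state()["tcp_pos"]; m.move_linear([p[0],p[1],.27],rate=.25)
m.move_to([*HUB,.25],q(HY)); m.move_linear([*HUB,.075],rate=.25)
f0=F(); m.move_linear([*HUB,HT],rate=.06); print("down",(F()-f0).round(2))
m.set_gripper(.03,40); s=m.get_state(); print(s["grip_width"],s["clock"],(F()-f0).round(2))
m.move_linear([*HUB,.12],rate=.1); m.dwell(.2); print((F(8)-f0).round(3))
m.move_linear([*HUB,.235],rate=.2)
a=m.camera("top"); b=m.camera("scene"); cv2.imwrite("pics/g.png",np.hstack([cv2.resize(a[150:300,160:360,::-1],(400,300)),cv2.resize(b[200:335,330:510,::-1],(400,300))]))
print(m.get_state()["clock"],m.get_state()["grip_width"])
E
```

```text
down [-0.03  0.61  0.29  0.01 -0.01 -0.01]
0.04777937090609152 7.5833 [ 0.08 -0.43  0.29 -0.06  0.05  0.07]
[ 0.192  0.048 -5.226 -0.01  -0.02   0.012]
10.0167 0.047572093727482494
```

View pics/g.png

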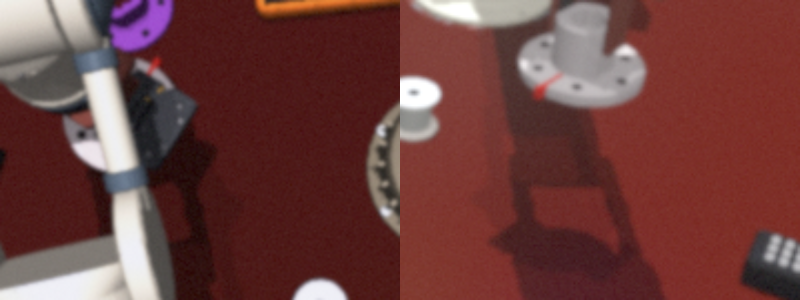

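```bash
cat >> h.py <<'E'
def overlay(n,c,yaw,z0,name,w=150):
    im=m.camera(n); k=5; u=proj(n,[*c,z0+.01]); x0,y0=int(u[0]-w/2),int(u[1]-w*.375); x0=max(x0,0);y0=max(y0,0)
    raw=cv2.resize(np.ascontiguousarray(im[y0:y0+w*3//4,x0:x0+w,::-1]),None,fx=k,fy=k,interpolation=cv2.INTER_CUBIC); o=raw.copy()
    t=np.radians(np.arange(0,360,5))
    for r,z in((.055,z0+.01),(.055,z0),(.028,z0+.055)):
        P=np.array([(proj(n,[c[0]+r*np.cos(a),c[1]+r*np.sin(a),z])-[x0-.5,y0-.5])*k for a in t]).astype(int)
        cv2.polylines(o,[P],True,(0,255,0),1)
    a=np.radians(yaw); cv2.drawMarker(o,tuple(((proj(n,[c[0]+.064*np.cos(a),c[1]+.064*np.sin(a),z0+.005])-[x0-.5,y0-.5])*k).astype(int)),(255,255,0),0,12)
    cv2.imwrite(name,o)
E
python3 - <<'E'
from h import *
m.move_to([*SH,.235],q(HY)); s=m.get_state(); print(s["tcp_pos"],s["clock"])
overlay("scene",SH,HY,.221,"pics/ov2.png")
E
```

```text
[ 0.53591166 -0.1694226   0.23489026] 11.3083
```

View pics/ov2.png

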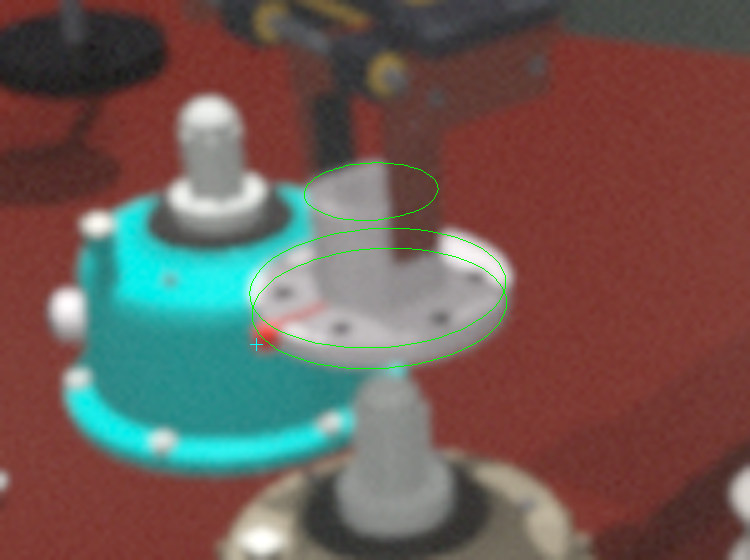

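```bash
python3 - <<'E'
from h import *
C=SH+[0,-.0007]
m.move_linear([*C,.200],rate=.1); m.dwell(.2); f0=F(8); np.save("f0.npy",f0); print(f0.round(2),m.get_state()["clock"],m.get_state()["tcp_pos"])
z=.200
while z>.176:
    z-=.001 if z>.187 else .0005
    m.move_linear([*C,z],rate=.03); d=F(2)-f0; print(round(z,4),d.round(2),m.get_state()["tcp_pos"].round(4))
    if d[2]>4 or np.hypot(*d[:2])>5: break
print(m.get_state()["clock"])
E
```

```text
[-0.02  0.23 -4.73  0.01 -0.14  0.02] 12.1917 [ 0.53581214 -0.17128847  0.20066402]
0.199 [ 0.34 -0.31 -0.14  0.03  0.   -0.02] [ 0.5356 -0.1712  0.1989]
0.198 [ 0.2  -0.12  0.13 -0.03  0.01 -0.03] [ 0.5356 -0.1712  0.1979]
0.197 [ 0.27 -0.2   0.27  0.01  0.03 -0.  ] [ 0.5356 -0.1712  0.1969]
0.196 [ 0.6  -0.31 -0.55 -0.   -0.01 -0.04] [ 0.5356 -0.1712  0.1959]
0.195 [ 0.01  0.18  0.26 -0.04  0.02 -0.01] [ 0.5356 -0.1712  0.1949]
0.194 [ 0.55 -0.03 -0.23 -0.    0.04 -0.01] [ 0.5356 -0.1712  0.1939]
0.193 [ 0.39 -0.46  0.07  0.02  0.05 -0.04] [ 0.5356 -0.1712  0.1929]
0.192 [ 0.24 -0.05 -0.11 -0.    0.03 -0.02] [ 0.5356 -0.1712  0.1919]
0.191 [ 0.08 -0.66 -0.32 -0.    0.02 -0.03] [ 0.5356 -0.1712  0.1909]
0.19 [ 0.39 -0.17  0.14  0.05 -0.04 -0.03] [ 0.5356 -0.1712  0.19  ]
0.189 [ 1.4   0.38  0.03  0.18 -0.24 -0.02] [ 0.5358 -0.171   0.1891]
0.188 [ 3.03  1.43 -0.38  0.38 -0.45 -0.  ] [ 0.5358 -0.1709  0.188 ]
0.187 [ 3.16  2.29  0.51  0.61 -0.63 -0.04] [ 0.5358 -0.1709  0.187 ]
0.1865 [ 2.89  3.42  0.98  0.83 -0.7  -0.04] [ 0.5358 -0.1709  0.1867]
0.186 [ 3.45  4.14  0.83  0.84 -0.79 -0.04] [ 0.5358 -0.171   0.1862]
16.4417
```

```bash
python3 - <<'E'
from h import *
f0=np.load("f0.npy"); C=SH+[0,-.0007]; z=.186; T=m.get_state()["clock"]
for i in range(14):
    d=F(1)-f0; print(round(z,4),(C-SH).round(5),d.round(2))
    if d[2]>5: break
    L=np.hypot(*d[:2])
    if L>1.5: C=C+np.clip(.00012*d[:2],-.0004,.0004)
    else: z-=.0005
    m.move_linear([*C,z],rate=.03)
np.save("C.npy",np.r_[C,z]); print(m.get_state()["clock"]-T,m.get_state()["tcp_pos"])
E
```

```text
0.186 [ 0.     -0.0007] [ 3.32  4.2   1.53  0.88 -0.83 -0.05]
0.186 [ 0.0004 -0.0003] [ 1.27  2.35  2.27  0.59 -0.52 -0.01]
0.186 [ 5.5e-04 -2.0e-05] [ 1.7   0.51  0.61  0.42 -0.42  0.02]
0.186 [7.5e-04 4.0e-05] [ 0.85  0.5   0.79  0.18 -0.2  -0.02]
0.1855 [7.5e-04 4.0e-05] [ 0.92  0.12 -0.14  0.14 -0.09 -0.  ]
0.185 [7.5e-04 4.0e-05] [-0.5   0.36 -1.06  0.03 -0.01 -0.06]
0.1845 [7.5e-04 4.0e-05] [-0.1  -0.31 -0.53 -0.03  0.   -0.01]
0.184 [7.5e-04 4.0e-05] [ 0.55  0.2   0.35 -0.01 -0.02 -0.  ]
0.1835 [7.5e-04 4.0e-05] [-0.09  0.36 -0.16 -0.03 -0.01 -0.03]
0.183 [7.5e-04 4.0e-05] [ 0.43 -0.72 -0.96 -0.04 -0.03 -0.04]
0.1825 [7.5e-04 4.0e-05] [-0.26 -0.03  0.08 -0.05  0.03 -0.04]
0.182 [7.5e-04 4.0e-05] [-1.12  0.41  2.74  0.05  0.16 -0.01]
0.1815 [7.5e-04 4.0e-05] [-2.06  0.39  6.12  0.14  0.4   0.02]
3.2165999999999997 [ 0.53642945 -0.17051274  0.1823325 ]
```

```bash
python3 - <<'E'
from h import *
f0=np.load("f0.npy"); c=np.load("C.npy"); C=c[:2]; z=.1813; T=m.get_state()["clock"]
for y in [0,4,8,12,16,8,0,-4,-8,-12,-16,-20,-24,-28,-32]:
    m.move_linear([*C,z],rotation=q(HY+y),rate=.03); d=F(2)-f0; print(y,round(z,4),d.round(2),m.get_state()["tcp_pos"][2].round(4),round(m.get_state()["clock"]-T,2))
    if d[2]<2:
        z-=.001; m.move_linear([*C,z],rate=.03); d=F(2)-f0; print("try",d.round(2))
        if d[2]<4: break
    if d[2]>13: z+=.0005
    L=d[:2]
    if np.hypot(*L)>2.5: C=C+np.clip(.0001*L,-.0003,.0003)
np.save("C.npy",np.r_[C,z,HY+y]); print(C-SH,m.get_state()["clock"])
E
```

```text
0 0.1813 [-2.47  1.44  9.79  0.22  0.55  0.01] 0.1823 0.28
4 0.1813 [-0.33 -0.62 10.36  0.02  0.09  0.07] 0.1823 0.57
8 0.1813 [ 0.88 -0.42 10.53  0.05 -0.12  0.02] 0.1822 0.85
12 0.1813 [ 1.68 -0.67 10.42 -0.02 -0.28  0.06] 0.1821 1.13
16 0.1813 [ 3.45  0.73  2.65  0.38 -0.94  0.1 ] 0.1804 1.42
8 0.1813 [ 3.33  1.83  1.94  0.4  -0.92  0.03] 0.1801 1.74
try [ 4.82  2.99  0.84  0.56 -1.05  0.1 ]
[0.00080716 0.00026069] 21.6833
```

```bash
cat > desc.py <<'E'
from h import *
f0=np.load("f0.npy"); c=np.load("C.npy"); C=c[:2]; z=c[2]; T=m.get_state()["clock"]; up=0
while m.get_state()["clock"]-T<9 and z>.1395:
    d=F(1)-f0; L=np.hypot(*d[:2]); tz=m.get_state()["tcp_pos"][2]
    print(round(z,4),tz.round(4),(C-SH).round(4),d.round(2))
    if d[2]>12: up=1; break
    if L>2: C=C+np.clip(.00012*d[:2],-.0005,.0005)
    if L<6 and d[2]<6: z-=.0015 if z>.145 else .0005
    elif d[2]>=6 and L<=2: break
    m.move_linear([*C,z],rate=.03)
np.save("C.npy",np.r_[C,z,c[3]]); print(m.get_state()["clock"],m.get_state()["grip_width"])
E
python3 desc.py
```

```text
0.1803 0.1795 [0.0008 0.0003] [ 3.86  1.67  0.06  0.56 -1.09 -0.  ]
0.1788 0.1781 [0.0013 0.0005] [ 4.75  3.   -0.66  0.56 -0.86  0.04]
0.1773 0.1767 [0.0018 0.0008] [ 1.51  2.37 -1.38  0.42 -0.52  0.  ]
0.1758 0.1754 [0.002  0.0011] [ 0.32  0.16 -0.81  0.15 -0.11 -0.08]
0.1743 0.1741 [0.002  0.0011] [-0.03  0.18 -0.32  0.11  0.02  0.02]
0.1728 0.1726 [0.002  0.0011] [-0.74 -0.73 -0.7   0.02  0.16  0.05]
0.1713 0.1711 [0.002  0.0011] [-1.23 -1.49 -0.32 -0.12  0.31 -0.06]
0.1698 0.1697 [0.002  0.0011] [-1.66 -0.7   0.03 -0.17  0.46  0.05]
0.1683 0.1682 [0.002  0.0011] [-3.07 -1.14 -0.11 -0.22  0.57  0.05]
0.1668 0.1666 [0.0016 0.001 ] [-0.78 -1.19 -0.35 -0.15  0.26 -0.  ]
0.1653 0.1651 [0.0016 0.001 ] [-1.65  0.05 -0.79 -0.12  0.14  0.03]
0.1638 0.1636 [0.0016 0.001 ] [-1.44 -0.8  -0.27 -0.09  0.12  0.04]
0.1623 0.1622 [0.0016 0.001 ] [-0.91 -0.01 -1.18 -0.02  0.12  0.02]
0.1608 0.1607 [0.0016 0.001 ] [-0.09 -0.76 -0.07 -0.08  0.12 -0.  ]
0.1593 0.1592 [0.0016 0.001 ] [-0.61 -0.38  0.05 -0.05  0.03  0.01]
0.1578 0.1577 [0.0016 0.001 ] [-0.43 -0.03 -0.41  0.02  0.04 -0.02]
0.1563 0.1562 [0.0016 0.001 ] [-0.93 -0.78 -0.76  0.05 -0.02 -0.04]
0.1548 0.1547 [0.0016 0.001 ] [-0.53 -0.25 -0.44  0.03  0.05 -0.01]
0.1533 0.1532 [0.0016 0.001 ] [-0.75 -1.11 -0.48 -0.    0.01  0.02]
0.1518 0.1516 [0.0016 0.001 ] [ 0.85 -0.08 -0.27  0.05  0.05 -0.02]
0.1503 0.1501 [0.0016 0.001 ] [ 0.55 -0.64 -0.88  0.02 -0.06  0.02]
0.1488 0.1487 [0.0016 0.001 ] [-0.62 -0.99  0.11  0.01  0.03 -0.  ]
0.1473 0.1471 [0.0016 0.001 ] [-0.05  0.99 -0.01  0.01  0.04 -0.03]
0.1458 0.1457 [0.0016 0.001 ] [-1.02 -0.49  0.33 -0.03  0.   -0.03]
0.1443 0.1441 [0.0016 0.001 ] [ 0.18  0.15 -0.95  0.04 -0.06 -0.01]
0.1438 0.144 [0.0016 0.001 ] [ 0.03  0.66  0.54  0.03  0.04 -0.01]
0.1433 0.144 [0.0016 0.001 ] [-1.73  1.07  4.23  0.13  0.24 -0.03]
0.1428 0.144 [0.0014 0.0011] [-1.53  0.35  9.53  0.12  0.37  0.06]
28.9 0.04789870447882778
```

```bash
python3 - <<'E'
from h import *
f0=np.load("f0.npy"); c=np.load("C.npy"); C=c[:2]
m.move_linear([*C,.1437],rotation=q(IY),rate=.03); m.dwell(.2); print((F(3)-f0).round(2),m.get_state()["tcp_pos"],m.get_state()["clock"])
a=m.camera("top"); b=m.camera("scene")
z=lambda im,x0,y0,w:cv2.resize(im[y0:y0+w*3//4,x0:x0+w],(400,300),interpolation=cv2.INTER_CUBIC)
cv2.imwrite("pics/r1.png",np.hstack([z(a,350,170,100),z(b,195,195,120)])[:,:,::-1])
E
```

```text
[ 0.26 -0.87  7.3  -0.1   0.05 -0.04] [ 0.53722533 -0.16956373  0.14398504] 29.4
```

View pics/r1.png

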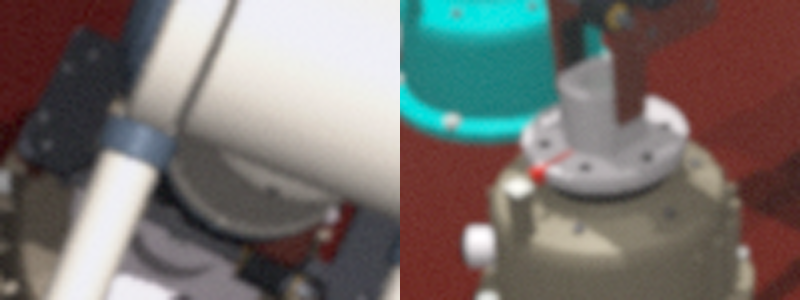

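```bash
python3 - <<'E'
from h import *
b=m.camera("scene").astype(int); x0,y0=215,225; s=b[y0:y0+40,x0:x0+45]
red=(s[:,:,0]-s[:,:,1:].max(2)>60); red[:8]=0; red[:, :8]=0
ys,xs=np.nonzero(red); P=np.array([at("scene",(x+x0,y+y0),.1375) for x,y in zip(xs,ys)])
for S in(np.array([.5356,-.1703]),np.array([.5372,-.1695])):
    D=P[:,:2]-S; r=np.hypot(*D.T); k=(r<.075)&(r>.03)
    print(k.sum(),"r",r[k].min(),r[k].max(),"yaw",np.degrees(np.arctan2(*D[k].mean(0)[::-1])),"outer",np.degrees(np.arctan2(*D[k&(r>.055)].mean(0)[::-1])))
    for n,(u,v) in dict(lug=(230.7,250.3)).items():
        w=at("scene",(u,v),.135)[:2]-S; print(n,np.hypot(*w),np.degrees(np.arctan2(w[1],w[0])))
wy,wx=np.nonzero(s.min(2)>165); k=(wx<25)&(wy>15); print("white",wx[k].mean()+x0,wy[k].mean()+y0,k.sum())
E
```

```text
33 r 0.0498855111114816 0.0744886307172126 yaw -36.32106587115823 outer -37.319152122643644
lug 0.0741707035791124 -25.846060962020374
33 r 0.04894543947270632 0.07439834743957927 yaw -37.827640375817666 outer -39.015610851265855
lug 0.0730932637753395 -26.957271429718983
white 229.33333333333334 250.88888888888889 72
```

```bash
cat > look.py <<'E'
from h import *
import sys
def look(n,name,S=np.array([.5356,-.1703])):
    im=m.camera(n); u=proj(n,[*S,.13]); k=10; x0,y0=int(u[0]-40),int(u[1]-(22 if n=="scene" else 42))
    if n=="top": x0+=10
    o=cv2.resize(np.ascontiguousarray(im[y0:y0+50,x0:x0+80,::-1]),None,fx=k,fy=k,interpolation=cv2.INTER_CUBIC); raw=o.copy()
    def mk(r,y,z,c):
        a=np.radians(y); p=(proj(n,[S[0]+r*np.cos(a),S[1]+r*np.sin(a),z])-[x0-.5,y0-.5])*k; cv2.drawMarker(o,tuple(p.astype(int)),c,0,14)
    for y,c in((IY,(0,255,0)),(IY-6,(255,255,0)),(IY+6,(255,0,255))): mk(.064,y,.135,c)
    for y in(IY-5.7,IY,IY+5.7): mk(.07,y,.135,(0,0,0))
    cv2.imwrite(name,cv2.resize(np.hstack([raw,o]),(800,250)) if 0 else o)
look(sys.argv[1],sys.argv[2])
E
python3 look.py scene pics/l1.png; python3 - <<'E'
from h import *
S=np.array([.5356,-.1703]); w=at("scene",(236.4,246.9),.136)[:2]-S; print(np.hypot(*w),np.degrees(np.arctan2(w[1],w[0])))
E
```

```text
0.05816861134583372 -25.736136646187735
```

View pics/l1.png

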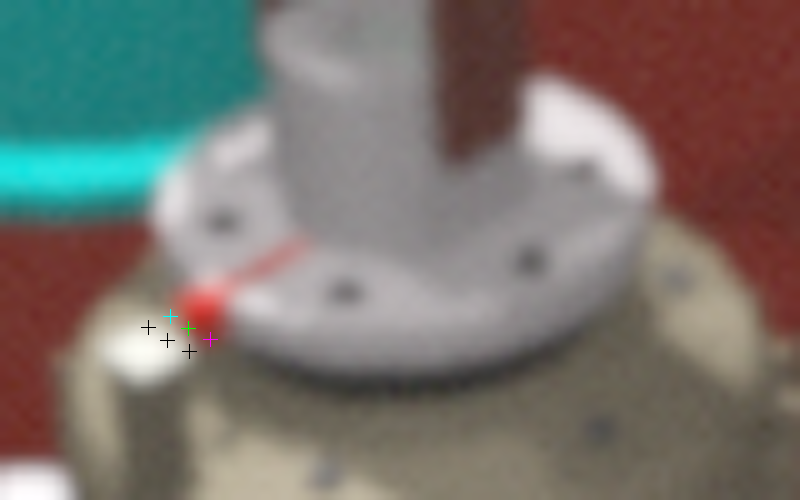

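```bash
python3 - <<'E'
from h import *
c=np.load("C.npy"); C=c[:2]
m.move_linear([*C,.1442],rate=.03); m.set_gripper(.085); m.dwell(.1); m.move_linear([*C,.27],rate=.12)
m.move_to([.50,.18,.30],q(HY)); print(m.get_state()["clock"])
E
python3 look.py scene pics/l2.png; python3 look.py top pics/l3.png
python3 - <<'E'
import cv2,numpy as np
a,b=[cv2.resize(cv2.imread(f"pics/{n}.png"),(400,250)) for n in("l2","l3")]; cv2.imwrite("pics/l4.png",cv2.resize(np.vstack([a,b]),(720,900))[:600] if 0 else np.hstack([a,b]))
E
```

```text
33.2167
```

View pics/l2.png

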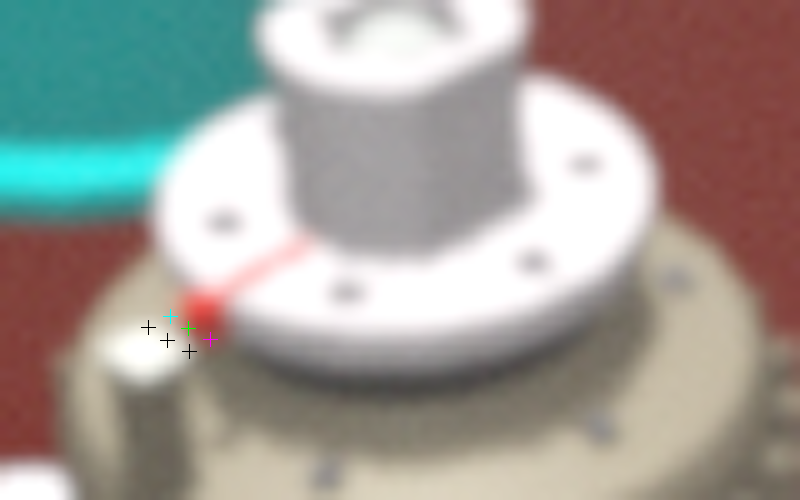

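View pics/l3.png

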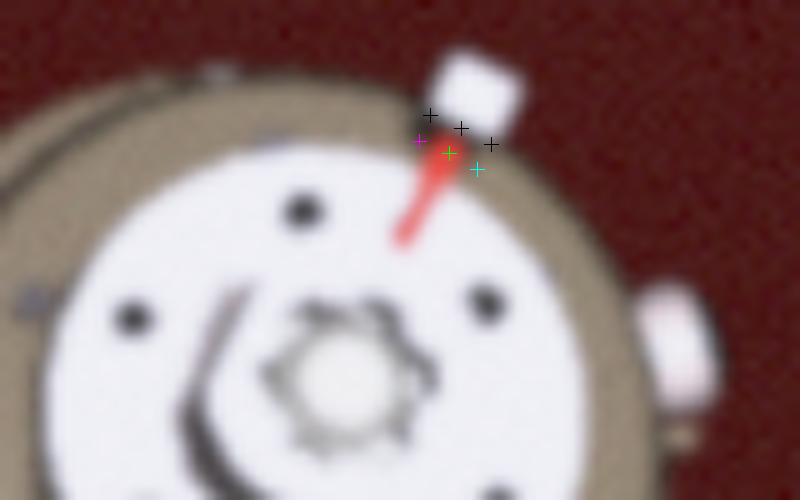

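```bash
python3 -c "
from h import *
cv2.imwrite('pics/end.png',m.camera('top')[:,:,::-1])
for l in('meter','driver','handset','spool'): print(l,[(np.round(np.array(d['location'])*[640,480]),d['conf']) for d in m.find_in('top',l)][:1])
m.finish_job(); print(m.get_state()['clock'])"
```

```text
meter [(array([327., 134.]), 0.79)]
driver [(array([514., 223.]), 0.8)]
handset [(array([134., 234.]), 0.93)]
spool [(array([321., 301.]), 0.84)]
the job is handed in; nothing more can be done
the job is handed in; nothing more can be done
```

The flange is home on the shoulder with its pointer opposite the index mark, and I handed the job in at about 33 s on the robot's clock. `finish_job()` gives no verdict.

- **Pick-up:** I gripped the flange across its flats (47.8 mm between the fingers, 48 mm expected) and lifted it clear of the bench.
- **Meshing:** I lowered it onto the nose and pressed with about 10 N while rocking it. It dropped into the teeth about 16° round from its starting angle.
- **Seating:** I pushed it down with mostly under 5 N of sideways force until it stopped. The stop came with the underside at 130 mm, as expected for the shoulder, and about 10 N of push.
- **Turning and release:** I turned it to the index mark, eased off, let go and moved the arm clear.

**Last checks:**
- **Pointer:** both cameras show it in line with the index lug to within about 1–2°.
- **Fit:** the flange looks level, with the shaft nose centred in the bore.
- **Bystanders:** the meter, screwdriver and spool were found within about 2 pixels of where they started.
- **Disagreement:** the network placed the radio about 7 pixels (roughly 15 mm) from its first report. Nothing came near it, so I take that as network scatter, but I did not check it against the picture.

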